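Wedge the rocking bench gauge

ROBOT

A 6-joint arm with a two-finger parallel gripper is mounted at the origin on the work surface. World frame = base frame: x ahead of the robot, y to its left, z up, the work surface at z = 0. Lengths are in mm, angles in rad, forces in N, time in s.
With the tool pointing down it reaches from about 300 to 775 mm from the base axis. Payload 14.6 kg.
Tool frame: the origin (TCP) lies between the finger pads; the fingertips stand 25 mm ahead of it and the grasp point (between the pads) lies 6 mm ahead of it; z points along the fingers, x is the direction in which the jaws open and shut, and the axes are right-handed (so a half turn about z gives the same grasp; the last joint's range is limited). The gripper opens to 94 mm and grips with 3 to 60 N. Pads are 16 mm wide; open, the fingers measure 119 mm over their backs; the gripper's body (75 mm by 177 mm) begins 78 mm behind the grasp point.
Start: joints at [-1.401, 0.3, 1.521, -0, 1.321, -0.067], TCP at [129.02, -534.643, 230.446] pointing down, gripper open.
Joint ranges: [-3.03, 3.03], [-0.79, 2.21], [0.23, 2.52], [-1.04, 4.18], [0, 3.07], [-2.55, 2.55]. Speed limits (rad/s): [2.22, 2.22, 2.57, 3.14, 3.14, 3.14].

INTERFACE

Orientations are given as [roll, pitch, yaw] about the fixed x, y, z axes, in that order (R = Rz(yaw) Ry(pitch) Rx(roll)).
In Python, from cell import manip gives the robot as it stands.
- The arm moves only by the tool apply_moves, never from a script. Its argument "series" is a list of rows, each a list of 3 entries, a list of its own where there are three numbers: the shift along the world's x, y, z in cm, then the turn, a rotation vector about the world's x, y, z in rad, then the opening in per cent of the stroke, from 0 (shut) to 100 (fully open). A call has exactly 10 rows; each row is the pose to reach, as a shift and turn from the pose commanded when the call began; what a row does not reach only later rows make up. A row lasts 1/8 s, in which the tool goes at most 62.5 mm and 10.7 degrees, less where a joint would pass 70% of its speed; a pose out of reach is approached as far as the arm can. A call with a gripper value outside its range is refused whole. The fingers move at their own pace and stop on an object; "grip_force" is the grip in N (left out, the last holds). Time passes only in rows, so rows that repeat a pose let the fingers close, or fill a call up. It gives the time, the measured TCP pose, the force and the opening at its end, in the units of the state.
- manip.read_state(): the state, without advancing time (a new reading comes with each control period).
- manip.camera(name): name is "scene" or "top" or "wrist"; returns (picture, depth): 400x640x3 uint8, red, green, blue; 400x640 float32, mm along the optical axis (not along the pixel's ray), 0 where there is no reading.
- manip.camera_info(name): a dict with "intrinsics" (3x3 intrinsics, pixels), "dist" ([k1, k2, p1, p2, k3] as OpenCV has them; the pictures are not rectified), "extrinsics" (4x4, takes a point from world to camera coordinates); the wrist camera has in their place "hand_eye" (4x4, takes a point from camera to tool coordinates, whose origin is the TCP and whose axes are the tool frame's). Camera axes: x right, y down, z forward; pixel columns grow to the right and rows downward; lengths in mm; the calibration is good to about 2 mm. A picture is of the moment at which its call begins: read the wrist's pose just before it. camera_info takes no time and is no camera call.
- manip.sign_off(): hands the job in, once; it reports no verdict.
The state is a dict: "clock": time; "joints": joint angles; "qd": joint speeds; "effort": joint torques, N m; "eef_pos": TCP position; "eef_rot": TCP orientation; "wrist_force": force on the tool from outside, world axes, zero at the start; "moment": the same for the moment, N m; "finger_gap": finger opening in mm.
Only numpy, scipy, OpenCV 4.12 (cv2) and the standard library are available. Lean on these libraries where they do the work, as an engineer would, in place of code of your own. Each camera call takes 0.05 s, during which the arm holds its last target.

TASK

The green bench gauge rocks because one of its feet is short and hangs clear of the bench. Without picking anything up, push the wooden wedge, thin end first, under the short foot with the fingertips until it is snug and bears on the foot but does not jack the gauge up; then press down firmly (about 15 N) with the fingertips on the corner of the base above that foot for about a second to check that it no longer rocks, and leave the wedge in place. Do not shove the gauge along the bench or disturb the other things.

Things in the scene. Friction and masses are not known exactly. Their poses are not given: they have to be found in the camera images.
- gauge: Loose green 6 kg gauge. Origin on the bench under the base's centre, z up. Base plate 210 (x) x 220 (y) mm, underside 22 and top 44 mm high; four rubber feet, 30 mm diameter, at x +-80, y +-85 mm. Column, arm, dial up to 270 mm high fill x 15 to 75 mm; top bare at x below 0. Level on three feet; the foot at (-80, +85) is short: 4 to 7 N down on that corner rocks the gauge on to it; it rocks back.
- short_foot_sole (a point): Lowest point (centre) of the short foot, a domed rubber foot of 30 mm diameter. It hangs 5 to 8 mm above the bench, differing from run to run.
- corner (a point): Point on the bare top of the base right above the short foot, 44 mm above the bench; 25 mm from the base's +y and -x edges. Here the gauge is pressed for the check.
- wedge: Loose pale wood wedge, 45 g, flat underside, 110 (x) x 50 (y) mm; top slopes evenly from 18 mm at the square rear (x = -55) to 2 mm at the tip (x = +55). Origin: centre of underside. Starts flat on the gauge's +y side, tip roughly towards the short foot. Slides with under 1 N; once it bears on the foot the push rises steeply, past 8 N within 3 mm; over 20 N may jack or shove the gauge.
- packer: Bystander: loose flat hardwood packing block, 120 x 50 x 22 mm, not tapered. Origin at the centre of its underside.
- sleeve: Bystander: loose galvanised sheet-metal sleeve standing upright, 90 mm diameter, 85 mm high. Origin at the centre of its underside.
- spanner: Bystander: loose steel spanner, 190 mm long, lying flat. Origin under its middle.
Not all that is in view belongs to the job. What is shaped like the wedge but purple is not meant.

How it is judged:
By the outcome, as a careful person would: the job done as asked, in the order asked, and still so for the second after the job is handed in, with the robot touching nothing.
It also fails if it takes over 61 s, if anything falls off the work surface, if the arm or the gripper's body presses on something with over 40 N, if the wrist force passes 120 N, or if a joint passes its speed limit or range.

## Working session

There is one attempt and no reset: what is moved stays moved. The work goes in short steps, Python scripts to look and compute and a tool call to move; the robot and the scene stay as the last step left them, time stands still between calls to the robot, and variables do not carry over. Pictures are saved under pics/ and viewed, and the job is handed in when it is done.

Besides the shell and the picture viewer there is one more tool, called after "Request:" as a command line: name --argument value ..., lists and objects as JSON in quotes. apply_moves: Moves the arm, as the interface text tells. Its arguments: {"type":"object","properties":{"series":{"type":"array","items":{"type":"array"}},"grip_force":{"type":"number"}},"required":["series"]}

```bash
mkdir -p pics; ls; python3 - <<'E'
from cell import manip
import cv2, numpy as np
np.set_printoptions(suppress=True,precision=3)
print(manip.read_state())
for n in("scene","top"):
    p,d=manip.camera(n); cv2.imwrite(f"pics/{n}0.png",p[:,:,::-1]); np.savez(f"{n}0.npz",p=p,d=d)
for n in("scene","top","wrist"): print(n,manip.camera_info(n))
E
```

```text
pics
{'clock': 0.0, 'joints': array([-1.401,  0.3  ,  1.522, -0.   ,  1.321, -0.067]), 'qd': array([-0.003, -0.001, -0.001, -0.   ,  0.001, -0.   ]), 'effort': array([ -0.   , -53.181, -35.273,   0.071,   0.024,  -0.   ]), 'eef_pos': array([ 128.963, -534.43 ,  229.896]), 'eef_rot': array([-3.142,  0.001, -1.334]), 'wrist_force': array([-0.081, -0.111, -0.653]), 'moment': array([ 0.017,  0.02 , -0.023]), 'finger_gap': 93.78632802400796}
scene {'intrinsics': array([[370.215,   0.   , 314.039],
       [  0.   , 370.215, 198.625],
       [  0.   ,   0.   ,   1.   ]]), 'dist': array([-0.073,  0.   ,  0.   ,  0.   ,  0.   ]), 'extrinsics': array([[   0.511,    0.859,   -0.012, -366.312],
       [   0.556,   -0.341,   -0.758, -221.47 ],
       [  -0.656,    0.381,   -0.652, 1217.157],
       [   0.   ,    0.   ,    0.   ,    1.   ]])}
top {'intrinsics': array([[441.007,   0.   , 311.785],
       [  0.   , 441.007, 194.589],
       [  0.   ,   0.   ,   1.   ]]), 'dist': array([0.042, 0.   , 0.   , 0.   , 0.   ]), 'extrinsics': array([[   0.025,   -0.999,    0.02 ,   50.766],
       [  -0.998,   -0.027,   -0.057,  547.915],
       [   0.057,   -0.019,   -0.998, 1065.386],
       [   0.   ,    0.   ,    0.   ,    1.   ]])}
wrist {'intrinsics': array([[321.514,   0.   , 324.057],
       [  0.   , 321.514, 198.965],
       [  0.   ,   0.   ,   1.   ]]), 'dist': array([-0.001,  0.   ,  0.   ,  0.   ,  0.   ]), 'hand_eye': array([[   1.   ,   -0.001,   -0.   ,   -0.094],
       [   0.001,    0.972,    0.237,  -69.143],
       [   0.   ,   -0.237,    0.972, -154.362],
       [   0.   ,    0.   ,    0.   ,    1.   ]])}
```

View pics/scene0.png

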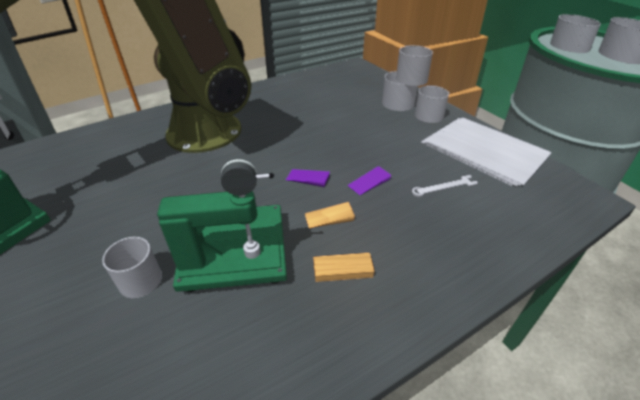

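View pics/top0.png

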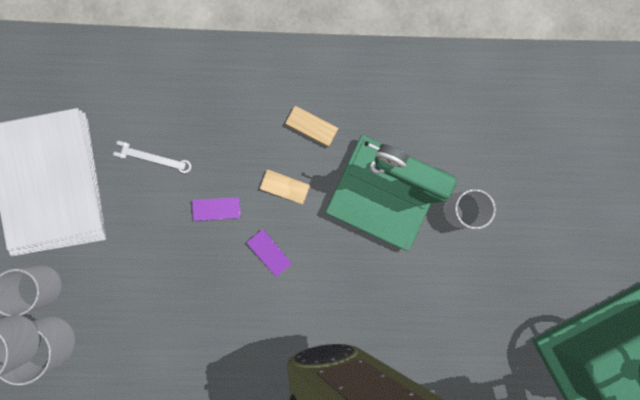

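The scene view shows the green gauge at (230,240), two pale wood pieces at (330,215) and (343,267), and two purple pieces, which are decoys. In the top view the gauge's bare half faces the robot, so the short-foot corner should be near (327,212). The wood pieces are at (285,187) and (312,126). I'll measure their heights from depth and enlarge the area.

```bash
cat > h.py <<'E'
from cell import manip
import cv2, numpy as np
np.set_printoptions(suppress=True,precision=2)
def rays(n,uv,pose=None):
    c=manip.camera_info(n); uv=np.asarray(uv,float).reshape(-1,1,2)
    k=cv2.undistortPoints(uv,c['intrinsics'],c['dist']).reshape(-1,2)
    r=np.c_[k,np.ones(len(k))]
    if n=='wrist': T=pose@c['hand_eye']
    else: T=np.linalg.inv(c['extrinsics'])
    return T[:3,3], r@T[:3,:3].T
def plane(n,uv,z,pose=None):
    o,r=rays(n,uv,pose); z=np.broadcast_to(z,len(r)); s=(z-o[2])/r[:,2]; return o+r*s[:,None]
def depthpts(n,uv,d,pose=None):
    o,r=rays(n,uv,pose); uv=np.asarray(uv).astype(int); return o+r*d[uv[:,1],uv[:,0]][:,None]
def pose(s):
    from scipy.spatial.transform import Rotation as R
    T=np.eye(4);T[:3,:3]=R.from_euler('xyz',s['eef_rot']).as_matrix();T[:3,3]=s['eef_pos'];return T
E
python3 - <<'E'
from h import *
for n in("top","scene"):
    f=np.load(n+"0.npz");p,d=f['p'],f['d']
    hsv=cv2.cvtColor(p,cv2.COLOR_RGB2HSV)
    m=cv2.inRange(hsv,(10,80,120),(25,255,255))
    if n=="scene": m[:130]=0
    k,l,st,c=cv2.connectedComponentsWithStats(m)
    for i in range(1,k):
        if st[i,4]<200: continue
        mm=(l==i).astype(np.uint8); ct=max(cv2.findContours(mm,0,2)[0],key=cv2.contourArea)
        b=cv2.boxPoints(cv2.minAreaRect(ct)); e=cv2.erode(mm,np.ones((5,5)))
        v,u=np.nonzero(e);P=depthpts(n,np.c_[u,v],d)
        w=plane(n,b,10)
        print(n,c[i],st[i],"box",b.tolist(),"\nworld@10",w[:,:2].tolist(),"side",np.linalg.norm(np.diff(w,axis=0),axis=1))
        A=np.c_[P[:,:2]-P[:,:2].mean(0),np.ones(len(P))];g=np.linalg.lstsq(A,P[:,2],rcond=None)[0]
        print(" mean",P.mean(0),"zpct",np.percentile(P[:,2],[2,50,98]),"slope",g)
    if n=="top":
        # gauge base
        g=cv2.inRange(hsv,(60,80,30),(90,255,255));g[300:]=0
        v,u=np.nonzero(g);P=depthpts(n,np.c_[u,v],d)
        t=(P[:,2]>36)&(P[:,2]<52);print("base z med",np.median(P[t,2]),t.sum())
        np.save("basepts.npy",P[t])
        # bench
        print("bench",depthpts(n,np.array([[250,100],[300,230],[250,300]]),d))
    cr=p[100:280,230:420] if n=="top" else p[140:320,150:400]
    cv2.imwrite(f"pics/{n}_crop.png",cv2.resize(cr,None,fx=3.1,fy=3.1,interpolation=2)[:,:,::-1])
E
```

```text
top [310.46 126.02] [286 107  51  39 863] box [[284.6103210449219, 123.65304565429688], [294.0836486816406, 105.567626953125], [337.4288635253906, 128.27224731445312], [327.9555358886719, 146.357666015625]] 
world@10 [[720.9306678623698, 136.71155987365108], [766.9307984722399, 114.4921435337385], [713.2865424445243, 5.4257068970530895], [667.4192289478683, 27.886596014583283]] side [ 51.09 121.55  51.07]
 mean [706.66  88.25  39.3 ] zpct [18.52 22.66 26.78] slope [-4.58  2.34 39.3 ]
base z med 45.03852326399851 5347
bench [[780.13 225.28  -0.36]
 [458.89  91.6   -0.05]
 [286.17 208.65   0.23]]
scene [329.55 214.8 ] [305 202  50  26 806] box [[303.85479736328125, 212.70545959472656], [350.34857177734375, 200.30711364746094], [355.045654296875, 217.9212188720703], [308.5518798828125, 230.31956481933594]] 
world@10 [[525.8281535130528, 84.86384695990449], [547.0608982768787, 207.3022018911646], [605.5552412057143, 180.0190168427158], [583.405752106477, 64.65705553459298]] side [124.27  64.54 117.47]
 mean [568.22 131.76  14.11] zpct [ 2.67 10.87 18.07] slope [ 0.9  -0.23 14.11]
scene [342.79 266.43] [ 313  252   62   30 1504] box [[312.4822692871094, 255.75123596191406], [372.6751403808594, 251.4517364501953], [374.5025329589844, 277.0355224609375], [314.3096618652344, 281.33502197265625]] 
world@10 [[653.9219792165669, 33.533595827965314], [711.6719296832035, 151.312426713253], [768.5232074149084, 112.4649620341749], [713.8307548617161, 2.4295114415750447]] side [131.18  68.86 122.88]
 mean [719.84  66.71  22.51] zpct [10.5  21.83 24.19] slope [ 0.79 -0.42 22.51]
```

View pics/top_crop.png

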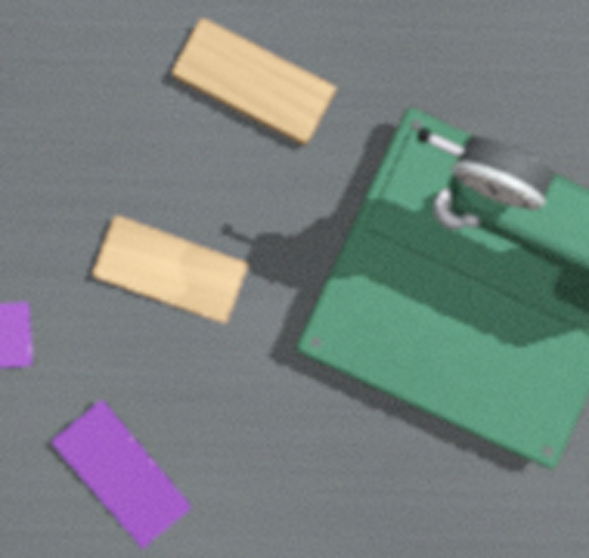

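```bash
python3 - <<'E'
from h import *
f=np.load("top0.npz");p,d=f['p'],f['d']
hsv=cv2.cvtColor(p,cv2.COLOR_RGB2HSV);print(hsv[187,285],hsv[180,270],hsv[126,312])
m=cv2.inRange(hsv,(8,60,100),(28,255,255));m[:160]=0;m[215:]=0
k,l,st,c=cv2.connectedComponentsWithStats(m);i=1+np.argmax(st[1:,4]);print(st[i],c[i])
mm=(l==i).astype(np.uint8);ct=max(cv2.findContours(mm,0,2)[0],key=cv2.contourArea)
b=cv2.boxPoints(cv2.minAreaRect(ct));print(b)
q=cv2.approxPolyDP(ct,4,True).reshape(-1,2);print(q)
v,u=np.nonzero(cv2.erode(mm,np.ones((5,5))));P=depthpts("top",np.c_[u,v],d)
ok=(P[:,2]>-5)&(P[:,2]<30);P=P[ok]
for _ in range(3):
    A=np.c_[P[:,:2]-P[:,:2].mean(0),np.ones(len(P))];g=np.linalg.lstsq(A,P[:,2],rcond=None)[0]
    r=P[:,2]-A@g;P=P[abs(r)<4]
print(P.mean(0),g,"slope angle (downhill dir)",np.degrees(np.arctan2(-g[1],-g[0])),np.hypot(g[0],g[1]))
w=plane("top",b,10);print(w)
B=np.load("basepts.npy")
# base plate: low bare part; min area rect of xy
r=cv2.minAreaRect(B[:,:2].astype(np.float32));print("base",r,cv2.boxPoints(r))
g=cv2.inRange(hsv,(60,80,30),(90,255,255));g[300:]=0;g[:,500:]=0
ct=max(cv2.findContours(g,0,2)[0],key=cv2.contourArea);q=cv2.approxPolyDP(ct,5,True).reshape(-1,2)
print(np.c_[q,plane("top",q,44)[:,:2]])
E
```

```text
[ 19  76 245] [ 18  78 239] [ 18  82 227]
[260 170  50  34 983] [284.14 186.47]
[[258.8  188.87]
 [266.14 168.52]
 [309.64 184.23]
 [302.29 204.58]]
[[265 172]
 [262 190]
 [303 202]
 [309 184]]
[564.74 133.51  11.07] [ 0.05  0.14 11.08] slope angle (downhill dir) -109.23330568534611 0.14369383306269062
[[557.3  195.37  10.  ]
 [608.   178.95  10.  ]
 [572.12  70.84  10.  ]
 [521.5   87.6   10.  ]]
base ((554.7638549804688, -108.01454162597656), (219.50059509277344, 208.33506774902344), 66.40034484863281) [[ 415.37 -166.88]
 [ 606.28 -250.29]
 [ 694.16  -49.15]
 [ 503.25   34.26]]
[[ 362.    135.    691.48  -51.57]
 [ 326.    212.    504.15   30.66]
 [ 408.    250.    419.22 -165.96]
 [ 429.    204.    529.69 -214.82]
 [ 445.    200.    540.27 -252.9 ]
 [ 455.    178.    593.64 -276.36]
 [ 410.    157.    641.4  -167.96]
 [ 404.    168.    614.47 -153.94]
 [ 390.    166.    618.39 -120.27]
 [ 361.    140.    679.3   -49.41]
 [ 381.    144.    670.95  -97.73]]
```

View pics/scene_crop.png

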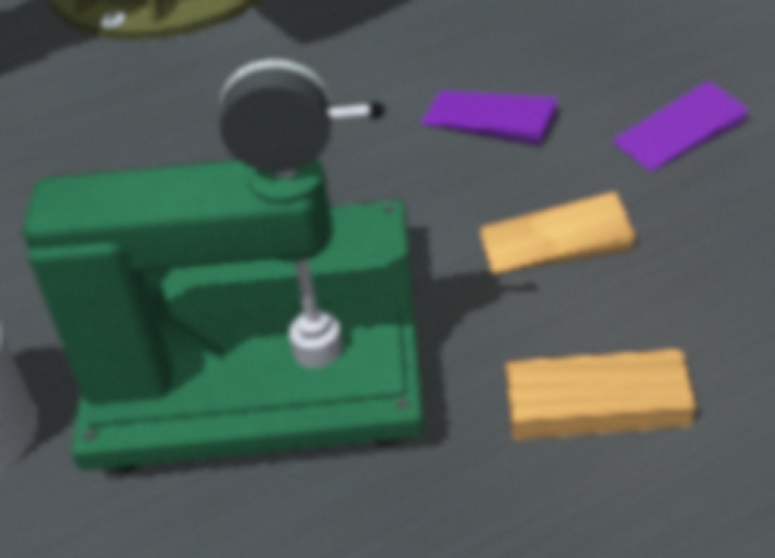

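The wedge is the piece at top (285,187): its slope is 0.144 (16/110 expected) with the downhill side facing the gauge. The packer at (312,126) is flat at 22 mm, and the purple pieces are decoys. The short foot comes out at about (515,2). Next I go up, then over to the wedge.

Request:
apply_moves --series '[[[0, 0, 5.5], [0, 0, 0], 20], [[0, 0, 11], [0, 0, 0.1], 20], [[1.5, 2.5, 16], [0, 0, 0.2], 20], [[4.4, 7, 17], [0, 0, 0.3], 20], [[7.3, 11.6, 17], [0, 0, 0.4], 20], [[10.2, 16.2, 17], [0, 0, 0.5], 20], [[13.1, 20.8, 17], [0, 0, 0.6], 20], [[16, 25.4, 17], [0, 0, 0.7], 20], [[18.9, 30, 17], [0, 0, 0.8], 20], [[21.8, 34.6, 17], [0, 0, 0.9], 20]]'

```text
clock: 1.35
eef_pos: [347.5, -187.0, 400.4]
eef_rot: [3.142, -0.0, -0.431]
wrist_force: [0.5, 0.3, -0.4]
finger_gap: 19.2
```

Request:
apply_moves --series '[[[2.9, 4.6, 0], [0, 0, 0.05], 20], [[5.8, 9.2, 0], [0, 0, 0.1], 20], [[8.7, 13.8, 0], [0, 0, 0.1], 20], [[11.6, 18.4, 0], [0, 0, 0.1], 20], [[14.5, 23, 0], [0, 0, 0.1], 20], [[17.4, 27.6, 0], [0, 0, 0.1], 20], [[20, 32.2, 0], [0, 0, 0.1], 20], [[22.3, 36.8, 0], [0, 0, 0.1], 20], [[24.3, 39.8, -5], [0, 0, 0.1], 20], [[24.3, 39.8, -10], [0, 0, 0.1], 20]]'

```text
clock: 2.6
eef_pos: [590.3, 211.3, 297.5]
eef_rot: [3.141, 0.001, -0.332]
wrist_force: [0.7, 0.0, -0.5]
finger_gap: 18.6
```

```bash
python3 - <<'E'
from h import *
s=manip.read_state();print(s['clock'],s['eef_pos'],s['eef_rot'],s['finger_gap'],s['wrist_force'])
p,d=manip.camera("wrist");np.savez("w1.npz",p=p,d=d,T=pose(s));cv2.imwrite("pics/w1.png",p[:,:,::-1])
E
```

```text
2.6 [590.34 211.28 297.51] [ 3.14  0.   -0.33] 18.571247971751628 [ 0.65  0.02 -0.48]
```

View pics/w1.png

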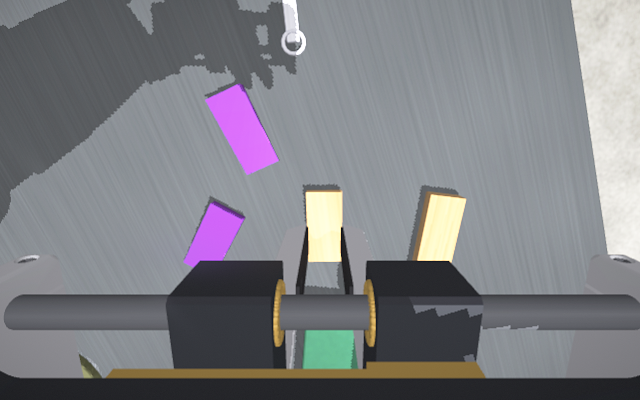

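The wrist view shows the wedge at (323,225) between the fingers, with its rear edge at row ~190. The packer is at (440,225) and the gripper hides the gauge. I'll measure the rear edge.

```bash
python3 - <<'E'
from h import *
f=np.load("w1.npz");p,d,T=f['p'],f['d'],f['T']
hsv=cv2.cvtColor(p,cv2.COLOR_RGB2HSV)
m=cv2.inRange(hsv,(10,50,180),(32,255,255));m[262:]=0;m[:,380:]=0
k,l,st,c=cv2.connectedComponentsWithStats(m);i=1+np.argmax(st[1:,4]);print(st[i])
mm=l==i
rows=range(194,226,4)
E=np.array([[np.nonzero(mm[r])[0].min(),r,np.nonzero(mm[r])[0].max(),r] for r in rows]);print(E[:,[0,2,1]].tolist())
z=np.array([17 - 0.1455*0]*len(rows))
L=plane("wrist",E[:,:2],15,T);R=plane("wrist",E[:,2:],15,T)
print(np.c_[L[:,:2],R[:,:2]],np.linalg.norm(L-R,axis=1))
mid=(L+R)/2;v=mid[-1]-mid[0];print("axis",np.degrees(np.arctan2(v[1],v[0])),mid[0],mid[-1])
for c_ in (310,323,337):
    r=np.nonzero(mm[:,c_])[0].min();print(c_,r,plane("wrist",[[c_,r]],18,T))
# base edges: scene camera side-on for foot too
E
```

```text
[306 190  37  72 933]
[[306, 342, 194], [306, 342, 198], [306, 342, 202], [306, 342, 206], [306, 342, 210], [306, 342, 214], [306, 342, 218], [307, 341, 222]]
[[556.72 190.51 604.13 174.13]
 [554.78 185.11 602.33 168.68]
 [552.82 179.69 600.52 163.21]
 [550.85 174.23 598.7  157.7 ]
 [548.87 168.73 596.86 152.15]
 [546.87 163.21 595.01 146.58]
 [544.87 157.64 593.16 140.96]
 [544.19 151.58 589.94 135.78]] [50.16 50.31 50.47 50.62 50.78 50.93 51.09 48.4 ]
axis -109.07846387581145 [580.43 182.32  15.  ] [567.07 143.68  15.  ]
310 191 [[563.78 193.29  18.  ]]
323 191 [[580.74 187.43  18.  ]]
337 192 [[598.56 179.77  18.  ]]
```

The wedge axis is -109.1°, the rear centre is (581.5,187), and the foot lies about 196 mm ahead, within 3 mm of the axis. The jaws are already square to it, so I'll descend behind the rear.

Request:
apply_moves --series '[[[0, 0, -5], [0, 0, 0], 20], [[0, 0, -10], [0, 0, 0], 20], [[0, 0, -15], [0, 0, 0], 20], [[0, 0, -20], [0, 0, 0], 20], [[0, 0, -23], [0, 0, 0], 20], [[0, 0, -25], [0, 0, 0], 20], [[0, 0, -26], [0, 0, 0], 20], [[0, 0, -26.7], [0, 0, 0], 20], [[0, 0, -26.7], [0, 0, 0], 20], [[0, 0, -26.7], [0, 0, 0], 20]]'

```text
clock: 3.9
eef_pos: [590.4, 209.5, 34.3]
eef_rot: [-3.141, -0.001, -0.334]
wrist_force: [0.3, 0.4, -0.0]
finger_gap: 18.6
```

```bash
python3 - <<'E'
from h import *
s=manip.read_state();print(s['clock'],s['eef_pos'],s['eef_rot'],s['finger_gap'],s['wrist_force'])
for n in("scene","top","wrist"):
  p,d=manip.camera(n);np.savez(n+"2.npz",p=p,d=d,T=pose(s));cv2.imwrite(f"pics/{n}2.png",p[:,:,::-1])
p=cv2.imread("pics/scene2.png")[140:320,150:400];q=cv2.imread("pics/top2.png")[100:280,230:420]
cv2.imwrite("pics/c2.png",np.hstack([cv2.resize(x,(400,int(400*x.shape[0]/x.shape[1])))[:285] for x in(p,q)]))
E
```

```text
3.9 [590.39 209.46  34.26] [-3.14 -0.   -0.33] 18.564774973524262 [ 0.31  0.42 -0.01]
```

View pics/c2.png

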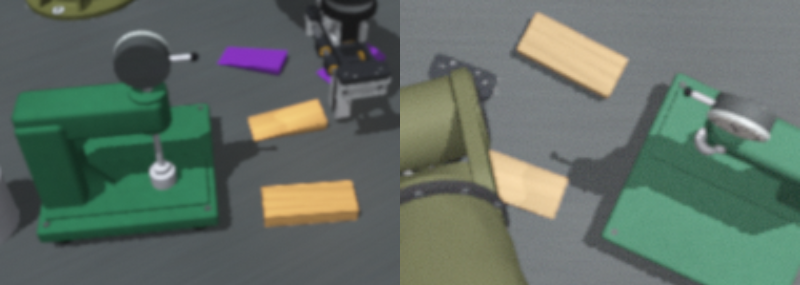

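View pics/wrist2.png

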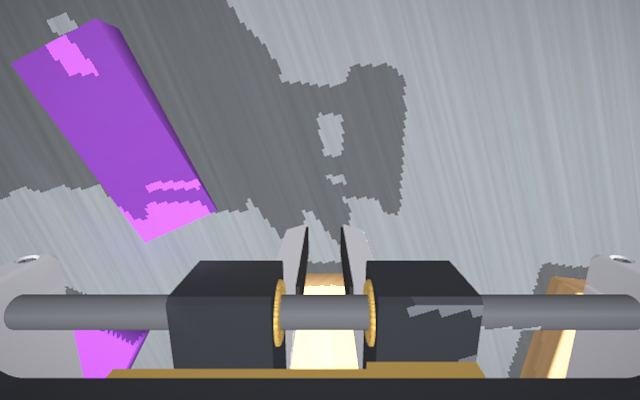

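The fingers are behind the wedge rear, centred and clear of everything. I'll lower 3 mm and slide the wedge about 85 mm, well short of contact with the foot.

Request:
apply_moves --series '[[[-0.16, -0.47, -0.3], [0, 0, 0], 20], [[-0.49, -1.42, -0.3], [0, 0, 0], 20], [[-0.82, -2.36, -0.3], [0, 0, 0], 20], [[-1.14, -3.31, -0.3], [0, 0, 0], 20], [[-1.47, -4.25, -0.3], [0, 0, 0], 20], [[-1.96, -5.67, -0.3], [0, 0, 0], 20], [[-2.45, -7.09, -0.3], [0, 0, 0], 20], [[-2.94, -8.5, -0.3], [0, 0, 0], 20], [[-3.27, -9.45, -0.3], [0, 0, 0], 20], [[-3.27, -9.45, -0.3], [0, 0, 0], 20]]'

```text
clock: 5.3
eef_pos: [557.2, 114.2, 30.5]
eef_rot: [3.142, 0.0, -0.335]
wrist_force: [0.1, 0.4, 0.3]
finger_gap: 18.6
```

```bash
python3 - <<'E'
from h import *
s=manip.read_state();print(s['clock'],s['eef_pos'],s['eef_rot'],s['finger_gap'],s['wrist_force'])
for n in("scene","top"):
  p,d=manip.camera(n);np.savez(n+"3.npz",p=p,d=d,T=pose(s));cv2.imwrite(f"pics/{n}3.png",p[:,:,::-1])
p=cv2.imread("pics/scene3.png")[190:300,220:360];q=cv2.imread("pics/top3.png")[130:260,260:430]
cv2.imwrite("pics/c3.png",np.hstack([cv2.resize(x,(400,int(400*x.shape[0]/x.shape[1])),interpolation=2)[:300] for x in(p,q)]))
E
```

```text
5.3 [557.23 114.2   30.53] [ 3.14  0.   -0.33] 18.583663194511555 [0.15 0.42 0.27]
```

View pics/c3.png

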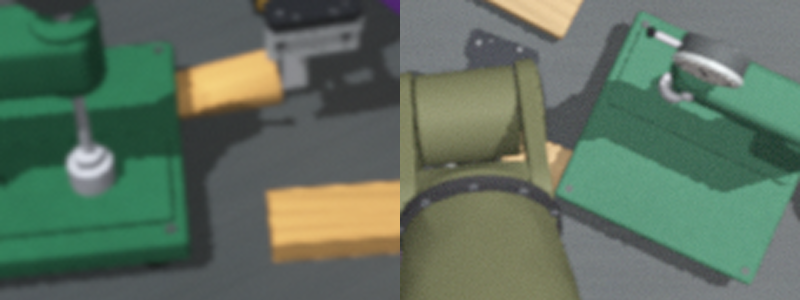

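The scene view shows the wedge's thin end under the base edge at crop (180,90), still aligned, with a push force under 1 N. Next 14 mm slowly, which is still short of the earliest expected contact.

Request:
apply_moves --series '[[[-0.06, -0.18, 0], [0, 0, 0], 20], [[-0.12, -0.36, 0], [0, 0, 0], 20], [[-0.18, -0.53, 0], [0, 0, 0], 20], [[-0.24, -0.7, 0], [0, 0, 0], 20], [[-0.29, -0.85, 0], [0, 0, 0], 20], [[-0.34, -0.99, 0], [0, 0, 0], 20], [[-0.38, -1.1, 0], [0, 0, 0], 20], [[-0.42, -1.22, 0], [0, 0, 0], 20], [[-0.46, -1.32, 0], [0, 0, 0], 20], [[-0.46, -1.32, 0], [0, 0, 0], 20]]'

```text
clock: 6.65
eef_pos: [552.7, 101.6, 30.5]
eef_rot: [3.142, 0.0, -0.334]
wrist_force: [0.3, -0.2, 0.3]
finger_gap: 18.8
```

Request:
apply_moves --series '[[[-0.02, -0.05, 0], [0, 0, 0], 20], [[-0.03, -0.1, 0], [0, 0, 0], 20], [[-0.05, -0.15, 0], [0, 0, 0], 20], [[-0.07, -0.2, 0], [0, 0, 0], 20], [[-0.08, -0.24, 0], [0, 0, 0], 20], [[-0.1, -0.29, 0], [0, 0, 0], 20], [[-0.11, -0.33, 0], [0, 0, 0], 20], [[-0.13, -0.38, 0], [0, 0, 0], 20], [[-0.13, -0.38, 0], [0, 0, 0], 20], [[-0.13, -0.38, 0], [0, 0, 0], 20]]'

```text
clock: 7.9
eef_pos: [551.4, 97.8, 30.4]
eef_rot: [3.142, 0.0, -0.334]
wrist_force: [0.1, -0.4, -0.3]
finger_gap: 19.3
```

Request:
apply_moves --series '[[[-0.02, -0.05, 0], [0, 0, 0], 20], [[-0.03, -0.1, 0], [0, 0, 0], 20], [[-0.05, -0.14, 0], [0, 0, 0], 20], [[-0.06, -0.19, 0], [0, 0, 0], 20], [[-0.08, -0.24, 0], [0, 0, 0], 20], [[-0.1, -0.28, 0], [0, 0, 0], 20], [[-0.1, -0.28, 0], [0, 0, 0], 20], [[-0.1, -0.28, 0], [0, 0, 0], 20], [[-0.1, -0.28, 0], [0, 0, 0], 20], [[-0.1, -0.28, 0], [0, 0, 0], 20]]'

```text
clock: 9.15
eef_pos: [550.4, 95.0, 30.4]
eef_rot: [3.142, 0.0, -0.334]
wrist_force: [0.0, -0.3, 0.4]
finger_gap: 18.8
```

Request:
apply_moves --series '[[[-0.02, -0.05, 0], [0, 0, 0], 20], [[-0.03, -0.1, 0], [0, 0, 0], 20], [[-0.05, -0.14, 0], [0, 0, 0], 20], [[-0.06, -0.19, 0], [0, 0, 0], 20], [[-0.08, -0.24, 0], [0, 0, 0], 20], [[-0.1, -0.28, 0], [0, 0, 0], 20], [[-0.1, -0.28, 0], [0, 0, 0], 20], [[-0.1, -0.28, 0], [0, 0, 0], 20], [[-0.1, -0.28, 0], [0, 0, 0], 20], [[-0.1, -0.28, 0], [0, 0, 0], 20]]'

```text
clock: 10.4
eef_pos: [549.4, 92.3, 30.5]
eef_rot: [-3.142, -0.0, -0.334]
wrist_force: [0.4, -0.4, -1.1]
finger_gap: 18.6
```

Request:
apply_moves --series '[[[-0.02, -0.05, 0], [0, 0, 0], 20], [[-0.03, -0.1, 0], [0, 0, 0], 20], [[-0.05, -0.14, 0], [0, 0, 0], 20], [[-0.06, -0.19, 0], [0, 0, 0], 20], [[-0.08, -0.24, 0], [0, 0, 0], 20], [[-0.1, -0.28, 0], [0, 0, 0], 20], [[-0.1, -0.28, 0], [0, 0, 0], 20], [[-0.1, -0.28, 0], [0, 0, 0], 20], [[-0.1, -0.28, 0], [0, 0, 0], 20], [[-0.1, -0.28, 0], [0, 0, 0], 20]]'

```text
clock: 11.65
eef_pos: [548.4, 89.5, 30.4]
eef_rot: [3.142, -0.0, -0.334]
wrist_force: [0.3, -0.1, -0.1]
finger_gap: 18.9
```

```bash
python3 - <<'E'
from h import *
s=manip.read_state();print(s['clock'],s['eef_pos'],s['eef_rot'],s['finger_gap'],s['wrist_force'])
for n in("scene",):
  p,d=manip.camera(n);np.savez(n+"4.npz",p=p,d=d,T=pose(s));cv2.imwrite(f"pics/{n}4.png",p[:,:,::-1])
p=cv2.imread("pics/scene4.png")[190:300,220:360]
cv2.imwrite("pics/c4.png",cv2.resize(p,None,fx=5,fy=5,interpolation=2))
E
```

```text
11.65 [548.43  89.45  30.44] [ 3.14 -0.   -0.33] 18.87008669190425 [ 0.3  -0.09 -0.1 ]
```

View pics/c4.png

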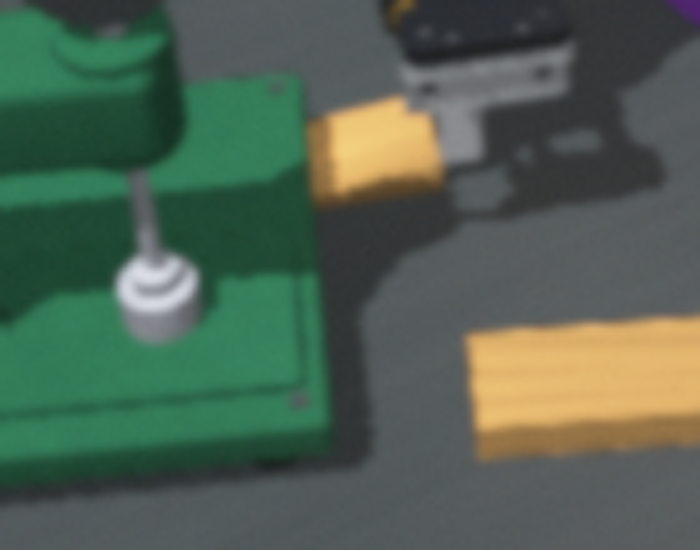

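The wedge, at crop (375,150), is moving with the fingers, going straight under the bare corner with its rear against the fingertips. No load yet, so I continue in 3 mm steps.

Request:
apply_moves --series '[[[-0.02, -0.05, 0], [0, 0, 0], 20], [[-0.03, -0.1, 0], [0, 0, 0], 20], [[-0.05, -0.14, 0], [0, 0, 0], 20], [[-0.06, -0.19, 0], [0, 0, 0], 20], [[-0.08, -0.24, 0], [0, 0, 0], 20], [[-0.1, -0.28, 0], [0, 0, 0], 20], [[-0.1, -0.28, 0], [0, 0, 0], 20], [[-0.1, -0.28, 0], [0, 0, 0], 20], [[-0.1, -0.28, 0], [0, 0, 0], 20], [[-0.1, -0.28, 0], [0, 0, 0], 20]]'

```text
clock: 12.95
eef_pos: [547.4, 86.7, 30.4]
eef_rot: [3.142, 0.0, -0.334]
wrist_force: [-0.1, 0.6, -0.0]
finger_gap: 19.0
```

Request:
apply_moves --series '[[[-0.02, -0.05, 0], [0, 0, 0], 20], [[-0.03, -0.1, 0], [0, 0, 0], 20], [[-0.05, -0.14, 0], [0, 0, 0], 20], [[-0.06, -0.19, 0], [0, 0, 0], 20], [[-0.08, -0.24, 0], [0, 0, 0], 20], [[-0.1, -0.28, 0], [0, 0, 0], 20], [[-0.1, -0.28, 0], [0, 0, 0], 20], [[-0.1, -0.28, 0], [0, 0, 0], 20], [[-0.1, -0.28, 0], [0, 0, 0], 20], [[-0.1, -0.28, 0], [0, 0, 0], 20]]'

```text
clock: 14.2
eef_pos: [546.4, 83.9, 30.5]
eef_rot: [3.142, -0.0, -0.334]
wrist_force: [0.5, 0.7, 0.3]
finger_gap: 18.9
```

Request:
apply_moves --series '[[[-0.01, -0.03, 0], [0, 0, 0], 20], [[-0.02, -0.06, 0], [0, 0, 0], 20], [[-0.03, -0.09, 0], [0, 0, 0], 20], [[-0.04, -0.12, 0], [0, 0, 0], 20], [[-0.05, -0.15, 0], [0, 0, 0], 20], [[-0.06, -0.18, 0], [0, 0, 0], 20], [[-0.06, -0.18, 0], [0, 0, 0], 20], [[-0.06, -0.18, 0], [0, 0, 0], 20], [[-0.06, -0.18, 0], [0, 0, 0], 20], [[-0.06, -0.18, 0], [0, 0, 0], 20]]'

```text
clock: 15.45
eef_pos: [545.8, 82.1, 30.5]
eef_rot: [-3.142, -0.0, -0.334]
wrist_force: [1.0, 2.9, 0.4]
finger_gap: 18.7
```

The force has risen to 3.1 N, so the wedge now bears on the foot. Advancing in 1 mm steps from here.

Request:
apply_moves --series '[[[0, -0.02, 0], [0, 0, 0], 20], [[-0.01, -0.04, 0], [0, 0, 0], 20], [[-0.02, -0.06, 0], [0, 0, 0], 20], [[-0.03, -0.08, 0], [0, 0, 0], 20], [[-0.03, -0.09, 0], [0, 0, 0], 20], [[-0.03, -0.09, 0], [0, 0, 0], 20], [[-0.03, -0.09, 0], [0, 0, 0], 20], [[-0.03, -0.09, 0], [0, 0, 0], 20], [[-0.03, -0.09, 0], [0, 0, 0], 20], [[-0.03, -0.09, 0], [0, 0, 0], 20]]'

```text
clock: 16.7
eef_pos: [545.5, 81.2, 30.5]
eef_rot: [-3.142, -0.0, -0.334]
wrist_force: [2.1, 5.0, -1.3]
finger_gap: 18.8
```

Request:
apply_moves --series '[[[0, -0.02, 0], [0, 0, 0], 20], [[-0.01, -0.04, 0], [0, 0, 0], 20], [[-0.02, -0.06, 0], [0, 0, 0], 20], [[-0.03, -0.08, 0], [0, 0, 0], 20], [[-0.03, -0.09, 0], [0, 0, 0], 20], [[-0.03, -0.09, 0], [0, 0, 0], 20], [[-0.03, -0.09, 0], [0, 0, 0], 20], [[-0.03, -0.09, 0], [0, 0, 0], 20], [[-0.03, -0.09, 0], [0, 0, 0], 20], [[-0.03, -0.09, 0], [0, 0, 0], 20]]'

```text
clock: 17.95
eef_pos: [545.3, 80.4, 30.5]
eef_rot: [-3.141, -0.0, -0.334]
wrist_force: [1.7, 5.2, -1.0]
finger_gap: 19.0
```

```bash
cat > cmp.py <<'E'
from h import *
import sys
k=sys.argv[1]
s=manip.read_state();print(s['clock'],s['eef_pos'],s['finger_gap'],s['wrist_force'])
for n,(x0,y0,x1,y1) in dict(scene=(160,190,285,290),top=(345,130,460,255)).items():
  p,d=manip.camera(n);cv2.imwrite(f"pics/{n}{k}.png",p[:,:,::-1])
  a=cv2.cvtColor(np.load(n+"0.npz")['p'],7)[y0:y1,x0:x1];b=cv2.cvtColor(p,7)[y0:y1,x0:x1]
  print(n,cv2.phaseCorrelate(a.astype(np.float32),b.astype(np.float32),cv2.createHanningWindow(a.shape[::-1],cv2.CV_32F)))
p=cv2.imread(f"pics/scene{k}.png")[190:300,220:360]
cv2.imwrite(f"pics/c{k}.png",cv2.resize(p,None,fx=5,fy=5,interpolation=2))
E
python3 cmp.py 5
```

```text
17.95 [545.27  80.4   30.46] 19.01828267666404 [ 1.74  5.2  -1.03]
scene ((0.4265269815256616, 0.025920770856899367), 0.953015124206543)
top ((0.042743358338881876, 0.47958114386971573), 1.0164437070210774)
```

View pics/c5.png

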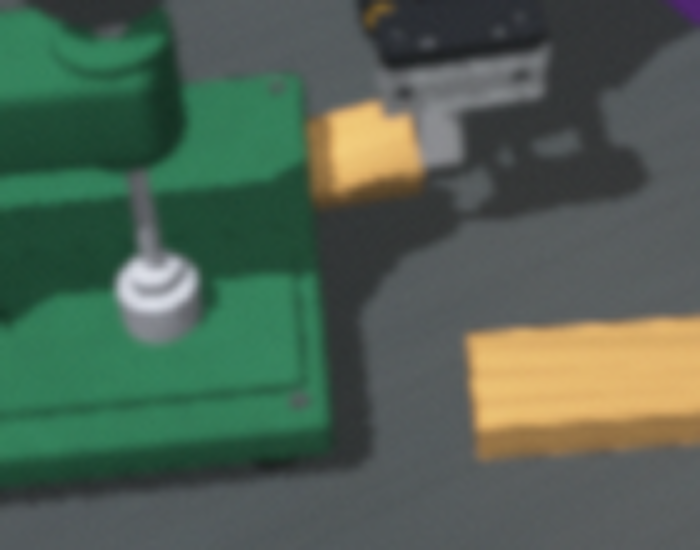

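```bash
cat > cmp2.py <<'E'
import cv2,numpy as np,sys
def L(f): return cv2.cvtColor(cv2.imread(f),6).astype(np.float32)
W=dict(scene=(160,190,285,290),scene_bg=(400,120,520,200),top=(345,130,460,255),top_bg=(10,100,200,260))
def run(pairs):
  for a,b in pairs:
    for w,(x0,y0,x1,y1) in W.items():
      if w.split('_')[0] not in a: continue
      A,B=[L(f"pics/{f}.png")[y0:y1,x0:x1] for f in(a,b)]
      r=cv2.phaseCorrelate(A,B,cv2.createHanningWindow(A.shape[::-1],cv2.CV_32F));print(a,b,w,np.round(r[0],2),round(r[1],2))
run([p.split(',') for p in sys.argv[1:]])
E
python3 cmp2.py scene0,scene2 scene0,scene3 scene0,scene4 scene0,scene5 scene4,scene5 top0,top2 top0,top3 top0,top5 top3,top5
```

```text
scene0 scene2 scene [0.51 0.04] 0.94
scene0 scene2 scene_bg [-0.07  0.06] 0.92
scene0 scene3 scene [0.49 0.08] 0.96
scene0 scene3 scene_bg [ 0.05 -0.03] 0.93
scene0 scene4 scene [0.43 0.08] 0.95
scene0 scene4 scene_bg [ 0.02 -0.03] 0.9
scene0 scene5 scene [0.43 0.03] 0.95
scene0 scene5 scene_bg [ 0.02 -0.05] 0.92
scene4 scene5 scene [0.53 0.02] 0.95
scene4 scene5 scene_bg [0.07 0.06] 0.89
top0 top2 top [0.03 0.48] 1.04
top0 top2 top_bg [-0.    0.06] 0.91
top0 top3 top [0.03 0.49] 1.01
top0 top3 top_bg [-0.01  0.01] 0.97
top0 top5 top [0.04 0.48] 1.02
top0 top5 top_bg [0.   0.04] 0.97
top3 top5 top [0.05 0.49] 1.02
top3 top5 top_bg [-0.07  0.01] 0.98
```

The roughly 0.5 px shift shows in every pair, so it comes from the window size. The gauge has not moved. I'll push up to about 8 N for a snug fit.

Request:
apply_moves --series '[[[0, -0.02, 0], [0, 0, 0], 20], [[-0.01, -0.04, 0], [0, 0, 0], 20], [[-0.02, -0.06, 0], [0, 0, 0], 20], [[-0.03, -0.08, 0], [0, 0, 0], 20], [[-0.03, -0.09, 0], [0, 0, 0], 20], [[-0.03, -0.09, 0], [0, 0, 0], 20], [[-0.03, -0.09, 0], [0, 0, 0], 20], [[-0.03, -0.09, 0], [0, 0, 0], 20], [[-0.03, -0.09, 0], [0, 0, 0], 20], [[-0.03, -0.09, 0], [0, 0, 0], 20]]'

```text
clock: 19.3
eef_pos: [545.1, 79.7, 30.5]
eef_rot: [-3.141, -0.0, -0.334]
wrist_force: [2.1, 7.4, -1.4]
finger_gap: 18.8
```

Request:
apply_moves --series '[[[-0.01, -0.02, 0], [0, 0, 0], 20], [[-0.02, -0.05, 0], [0, 0, 0], 20], [[-0.02, -0.06, 0], [0, 0, 0], 20], [[-0.02, -0.06, 0], [0, 0, 0], 20], [[-0.02, -0.06, 0], [0, 0, 0], 20], [[-0.02, -0.06, 0], [0, 0, 0], 20], [[-0.02, -0.06, 0], [0, 0, 0], 20], [[-0.02, -0.06, 0], [0, 0, 0], 20], [[-0.02, -0.06, 0], [0, 0, 0], 20], [[-0.02, -0.06, 0], [0, 0, 0], 20]]'

```text
clock: 20.55
eef_pos: [544.9, 79.2, 30.5]
eef_rot: [-3.141, -0.0, -0.334]
wrist_force: [2.5, 9.3, -0.6]
finger_gap: 18.5
```

The push is at 9.6 N, snug. I'll back straight off, rise, turn the tool parallel to the gauge and close the fingers.

Request:
apply_moves --series '[[[0.16, 0.47, 0], [0, 0, 0], 20], [[0.7, 1.9, 0], [0, 0, 0], 20], [[1.3, 3.8, 0], [0, 0, 0], 20], [[1.3, 3.8, 5], [0, 0, 0], 0], [[1.3, 3.8, 10], [0, 0, 0.1], 0], [[1.3, 3.8, 15], [0, 0, 0.28], 0], [[1.3, 3.8, 20], [0, 0, 0.46], 0], [[1.3, 3.8, 22], [0, 0, 0.64], 0], [[0.5, 1, 22], [0, 0, 0.82], 0], [[-0.5, -1.5, 22], [0, 0, 1.0], 0]]'

```text
clock: 21.8
eef_pos: [539.7, 64.2, 250.6]
eef_rot: [3.141, 0.0, 0.673]
wrist_force: [0.4, -0.4, 0.5]
finger_gap: 0.4
```

```bash
python3 - <<'E'
from h import *
s=manip.read_state();print(s['clock'],s['eef_pos'],s['eef_rot'],s['finger_gap'],s['wrist_force'])
for n in("scene","top"):
  p,d=manip.camera(n);np.savez(n+"6.npz",p=p,d=d);cv2.imwrite(f"pics/{n}6.png",p[:,:,::-1])
p=cv2.imread("pics/scene6.png")[160:300,180:360];q=cv2.imread("pics/top6.png")[120:260,280:460]
cv2.imwrite("pics/c6.png",np.hstack([cv2.resize(x,(400,311),interpolation=2) for x in(p,q)]))
E
python3 cmp2.py scene2,scene6 top2,top6
```

```text
21.8 [539.73  64.18 250.64] [3.14 0.   0.67] 0.4261722980821754 [ 0.39 -0.4   0.48]
scene2 scene6 scene [0.38 0.03] 0.97
scene2 scene6 scene_bg [0.07 0.02] 0.91
top2 top6 top [0.11 0.43] 0.95
top2 top6 top_bg [-0.   -0.05] 0.92
```

View pics/c6.png

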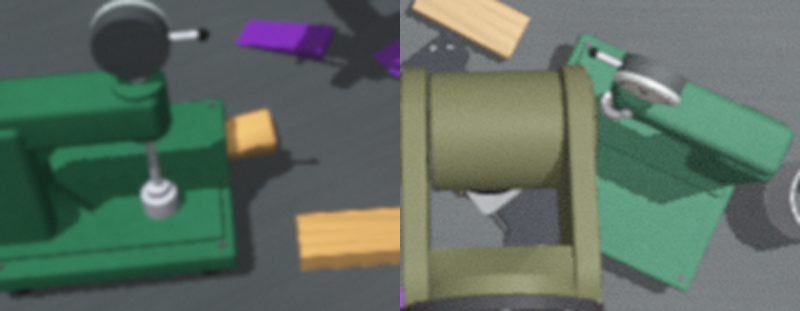

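The wedge stands in place with the fingers clear, at left crop (250,133), and the gauge hasn't moved. As a cross-check of the press point, I'll locate the base's corner in both views.

```bash
python3 - <<'E'
from h import *
print(plane("scene",[[275.4,206.8]],44),plane("top",[[331.9,210.3]],44))
f=np.load("scene0.npz");p,d=f['p'],f['d'];hsv=cv2.cvtColor(p,cv2.COLOR_RGB2HSV)
# corner in scene: fit of silhouettes near the -x/+y corner
g=cv2.inRange(hsv,(60,80,20),(90,255,255));sub=g[195:225,255:295]
print("\n".join("".join('#' if x else '.' for x in r) for r in sub[::2]))
E
```

```text
[[505.87  20.85  44.  ]] [[508.55  16.7   44.  ]]
........................................
........................................
........................................
........................................
........................................
#............############...............
####################.#####..............
##########################..............
##########################..............
##########################..............
###########################.............
###########################.............
###########################.............
###########################.............
###########################.............
```

Request:
apply_moves --series '[[[-0.6, -1.5, 0], [0, 0, 0.16], 0], [[-1.2, -3, 0], [0, 0, 0.32], 0], [[-1.8, -4.6, 0], [0, 0, 0.49], 0], [[-2.4, -6.2, 0], [0, 0, 0.49], 0], [[-2.4, -6.2, -4], [0, 0, 0.49], 0], [[-2.4, -6.2, -8], [0, 0, 0.49], 0], [[-2.4, -6.2, -12], [0, 0, 0.49], 0], [[-2.4, -6.2, -15], [0, 0, 0.49], 0], [[-2.4, -6.2, -16], [0, 0, 0.49], 0], [[-2.4, -6.2, -16], [0, 0, 0.49], 0]]'

```text
clock: 23.15
eef_pos: [516.0, 1.9, 90.7]
eef_rot: [-3.141, 0.0, 1.154]
wrist_force: [0.0, -0.7, -0.3]
finger_gap: 0.4
```

```bash
python3 - <<'E'
from h import *
s=manip.read_state();print(s['clock'],s['eef_pos'],s['eef_rot'],s['finger_gap'],s['wrist_force'])
for n in("scene","wrist"):
  p,d=manip.camera(n);cv2.imwrite(f"pics/{n}7.png",p[:,:,::-1])
p=cv2.imread("pics/scene7.png")[150:290,180:360];q=cv2.imread("pics/wrist7.png")
cv2.imwrite("pics/c7.png",np.hstack([cv2.resize(x,(400,300),interpolation=2) for x in(p,q)]))
E
```

```text
23.15 [515.96   1.9   90.69] [-3.14  0.    1.15] 0.3897130364649969 [ 0.02 -0.66 -0.3 ]
```

View pics/c7.png

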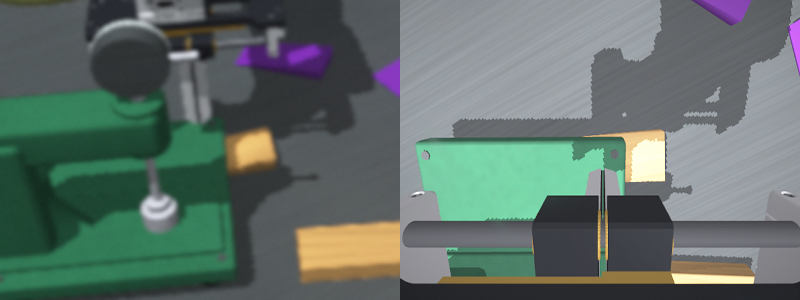

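The wrist view shows the closed fingers over the bare corner, with the base corner at full-image (360,187) and the wedge beyond it. I'll check the press point against that corner.

```bash
python3 - <<'E'
from h import *
s=manip.read_state();T=pose(s)
p=cv2.imread("pics/wrist7.png");hsv=cv2.cvtColor(p,cv2.COLOR_BGR2HSV)
g=cv2.inRange(hsv,(60,60,30),(90,255,255));
row=[(c,np.nonzero(g[:,c])[0].min()) for c in (60,100,140,180)]
col=[(np.nonzero(g[r])[0].max(),r) for r in (215,225,235,245)]
print(row,col)
a=plane("wrist",row,44,T);b=plane("wrist",col,44,T);print(a,b)
x=np.array([.916,-.4,0]);y=np.array([.4,.916,0])
print("dist TCP to -x edge",(s['eef_pos']-a)@x,"to +y edge",(b-s['eef_pos'])@y)
E
```

```text
[(60, np.int64(184)), (100, np.int64(184)), (140, np.int64(184)), (180, np.int64(183))] [(np.int64(359), 215), (np.int64(359), 225), (np.int64(359), 235), (np.int64(359), 245)]
[[ 422.26 -140.51   44.  ]
 [ 432.64 -117.12   44.  ]
 [ 443.01  -93.74   44.  ]
 [ 452.81  -70.04   44.  ]] [[518.88  26.35  44.  ]
 [525.24  23.73  44.  ]
 [531.71  21.06  44.  ]
 [538.27  18.35  44.  ]]
dist TCP to -x edge [29.31 29.16 29.01 29.52] to +y edge [23.47 23.61 23.75 23.9 ]
```

The press point lies 29 mm and 23.6 mm from the edges (25 and 25 wanted), so I shift it slightly and come down.

Request:
apply_moves --series '[[[-0.2, 0, -0.3], [0, 0, 0], 0], [[-0.2, 0, -0.7], [0, 0, 0], 0], [[-0.2, 0, -1.1], [0, 0, 0], 0], [[-0.2, 0, -1.5], [0, 0, 0], 0], [[-0.2, 0, -1.7], [0, 0, 0], 0], [[-0.2, 0, -1.8], [0, 0, 0], 0], [[-0.2, 0, -1.9], [0, 0, 0], 0], [[-0.2, 0, -2.0], [0, 0, 0], 0], [[-0.2, 0, -2.0], [0, 0, 0], 0], [[-0.2, 0, -2.0], [0, 0, 0], 0]]'

```text
clock: 24.5
eef_pos: [513.8, 1.8, 70.5]
eef_rot: [3.141, -0.0, 1.156]
wrist_force: [-0.3, 0.0, 0.6]
finger_gap: 0.6
```

Request:
apply_moves --series '[[[0, 0, -0.02], [0, 0, 0], 0], [[0, 0, -0.04], [0, 0, 0], 0], [[0, 0, -0.06], [0, 0, 0], 0], [[0, 0, -0.08], [0, 0, 0], 0], [[0, 0, -0.1], [0, 0, 0], 0], [[0, 0, -0.12], [0, 0, 0], 0], [[0, 0, -0.12], [0, 0, 0], 0], [[0, 0, -0.12], [0, 0, 0], 0], [[0, 0, -0.12], [0, 0, 0], 0], [[0, 0, -0.12], [0, 0, 0], 0]]'

```text
clock: 25.75
eef_pos: [513.7, 1.7, 69.2]
eef_rot: [3.142, 0.0, 1.156]
wrist_force: [-0.3, -0.1, 0.2]
finger_gap: 0.5
```

Request:
apply_moves --series '[[[0, 0, -0.01], [0, 0, 0], 0], [[0, 0, -0.02], [0, 0, 0], 0], [[0, 0, -0.03], [0, 0, 0], 0], [[0, 0, -0.04], [0, 0, 0], 0], [[0, 0, -0.05], [0, 0, 0], 0], [[0, 0, -0.06], [0, 0, 0], 0], [[0, 0, -0.06], [0, 0, 0], 0], [[0, 0, -0.06], [0, 0, 0], 0], [[0, 0, -0.06], [0, 0, 0], 0], [[0, 0, -0.06], [0, 0, 0], 0]]'

```text
clock: 27.0
eef_pos: [513.8, 1.8, 68.9]
eef_rot: [3.141, -0.0, 1.156]
wrist_force: [-2.3, 0.0, 6.2]
finger_gap: 0.2
```

Request:
apply_moves --series '[[[0, 0, -0.01], [0, 0, 0], 0], [[0, 0, -0.02], [0, 0, 0], 0], [[0, 0, -0.03], [0, 0, 0], 0], [[0, 0, -0.04], [0, 0, 0], 0], [[0, 0, -0.05], [0, 0, 0], 0], [[0, 0, -0.05], [0, 0, 0], 0], [[0, 0, -0.05], [0, 0, 0], 0], [[0, 0, -0.05], [0, 0, 0], 0], [[0, 0, -0.05], [0, 0, 0], 0], [[0, 0, -0.05], [0, 0, 0], 0]]'

```text
clock: 28.25
eef_pos: [513.8, 1.8, 68.8]
eef_rot: [3.141, -0.0, 1.156]
wrist_force: [-5.5, 0.2, 11.5]
finger_gap: 0.5
```

The normal force is 11.5 N with 5.5 N of sideways load along x. I'll ease x back slightly while going to about 15 N.

Request:
apply_moves --series '[[[-0.01, 0, -0.01], [0, 0, 0], 0], [[-0.02, 0, -0.02], [0, 0, 0], 0], [[-0.03, 0, -0.03], [0, 0, 0], 0], [[-0.03, 0, -0.03], [0, 0, 0], 0], [[-0.03, 0, -0.03], [0, 0, 0], 0], [[-0.03, 0, -0.03], [0, 0, 0], 0], [[-0.03, 0, -0.03], [0, 0, 0], 0], [[-0.03, 0, -0.03], [0, 0, 0], 0], [[-0.03, 0, -0.03], [0, 0, 0], 0], [[-0.03, 0, -0.03], [0, 0, 0], 0]]'

```text
clock: 29.5
eef_pos: [513.8, 1.8, 68.8]
eef_rot: [3.141, -0.0, 1.156]
wrist_force: [-4.8, 0.4, 13.7]
finger_gap: 0.7
```

Request:
apply_moves --series '[[[-0.01, 0, -0.01], [0, 0, 0], 0], [[-0.03, 0, -0.02], [0, 0, 0], 0], [[-0.03, 0, -0.02], [0, 0, 0], 0], [[-0.03, 0, -0.02], [0, 0, 0], 0], [[-0.03, 0, -0.02], [0, 0, 0], 0], [[-0.03, 0, -0.02], [0, 0, 0], 0], [[-0.03, 0, -0.02], [0, 0, 0], 0], [[-0.03, 0, -0.02], [0, 0, 0], 0], [[-0.03, 0, -0.02], [0, 0, 0], 0], [[-0.03, 0, -0.02], [0, 0, 0], 0]]'

```text
clock: 30.75
eef_pos: [513.7, 1.8, 68.8]
eef_rot: [3.14, -0.001, 1.156]
wrist_force: [-4.4, 1.5, 15.1]
finger_gap: 0.5
```

```bash
python3 - <<'E'
from h import *
s=manip.read_state();print(s['clock'],s['eef_pos'],s['wrist_force'])
p,d=manip.camera("scene");cv2.imwrite("pics/scene8.png",p[:,:,::-1])
E
python3 cmp2.py scene2,scene8
```

```text
30.75 [513.73   1.79  68.78] [-4.44  1.48 15.12]
scene2 scene8 scene [0.41 0.03] 0.95
scene2 scene8 scene_bg [ 0.16 -0.01] 0.91
```

At 15.1 N the corner has moved only about 0.1 mm since 6 N. I'll hold for one more full second.

Request:
apply_moves --series '[[[0, 0, 0], [0, 0, 0], 0], [[0, 0, 0], [0, 0, 0], 0], [[0, 0, 0], [0, 0, 0], 0], [[0, 0, 0], [0, 0, 0], 0], [[0, 0, 0], [0, 0, 0], 0], [[0, 0, 0], [0, 0, 0], 0], [[0, 0, 0], [0, 0, 0], 0], [[0, 0, 0], [0, 0, 0], 0], [[0, 0, 0], [0, 0, 0], 0], [[0, 0, 0], [0, 0, 0], 0]]'

```text
clock: 32.05
eef_pos: [513.7, 1.8, 68.8]
eef_rot: [3.14, -0.001, 1.156]
wrist_force: [-3.2, 0.7, 14.4]
finger_gap: 0.5
```

Request:
apply_moves --series '[[[0, 0, 0.05], [0, 0, 0], 0], [[0, 0, 0.1], [0, 0, 0], 0], [[0, 0, 0.15], [0, 0, 0], 0], [[0, 0, 0.5], [0, 0, 0], 0], [[0, 0, 2], [0, 0, 0], 0], [[0, 0, 6], [0, 0, 0], 0], [[0, 0, 11], [0, 0, 0], 0], [[0, 0, 16], [0, 0, 0], 0], [[0, 0, 21], [0, 0, 0], 0], [[-3, 0, 25], [0, 0, 0], 0]]'

```text
clock: 33.3
eef_pos: [483.0, 1.8, 320.3]
eef_rot: [3.14, -0.001, 1.156]
wrist_force: [0.0, -0.3, 0.2]
finger_gap: 0.4
```

Request:
apply_moves --series '[[[-3, 3, 0], [0, 0, 0], 0], [[-6, 6, 0], [0, 0, 0], 0], [[-9, 10, 0], [0, 0, 0], 0], [[-11, 14, 0], [0, 0, 0], 0], [[-13, 18, 0], [0, 0, 0], 0], [[-13, 22, 0], [0, 0, 0], 0], [[-13, 26, 0], [0, 0, 0], 0], [[-13, 30, 0], [0, 0, 0], 0], [[-13, 30, 0], [0, 0, 0], 0], [[-13, 30, 0], [0, 0, 0], 0]]'

```text
clock: 34.55
eef_pos: [352.9, 301.3, 318.1]
eef_rot: [3.141, -0.0, 1.156]
wrist_force: [-0.2, -0.4, 0.9]
finger_gap: 0.3
```

```bash
python3 - <<'E'
from h import *
s=manip.read_state();print(s['clock'],s['eef_pos'],s['wrist_force'])
for n in("scene","top"):
  p,d=manip.camera(n);cv2.imwrite(f"pics/{n}9.png",p[:,:,::-1])
p=cv2.imread("pics/scene9.png")[150:290,180:360];q=cv2.imread("pics/top9.png")[110:270,240:446]
cv2.imwrite("pics/c9.png",np.hstack([cv2.resize(x,(400,311),interpolation=2) for x in(p,q)]))
# wedge rear in top view
p=p0=cv2.cvtColor(cv2.imread("pics/top9.png"),cv2.COLOR_BGR2HSV);m=cv2.inRange(p,(8,60,100),(28,255,255));m[:160]=0;m[230:]=0
ct=max(cv2.findContours(m,0,2)[0],key=cv2.contourArea);b=cv2.boxPoints(cv2.minAreaRect(ct));print(plane("top",b,14)[:,:2])
E
python3 cmp2.py scene2,scene9 top2,top9
```

```text
34.55 [352.93 301.27 318.13] [-0.18 -0.43  0.86]
[[518.48  80.72]
 [569.38  61.9 ]
 [551.18  12.73]
 [500.34  31.69]]
scene2 scene9 scene [ 0.33 -0.01] 0.96
scene2 scene9 scene_bg [-0.05 -0.01] 0.9
top2 top9 top [0.09 0.41] 0.99
top2 top9 top_bg [-0.02 -0.04] 0.92
```

View pics/c9.png

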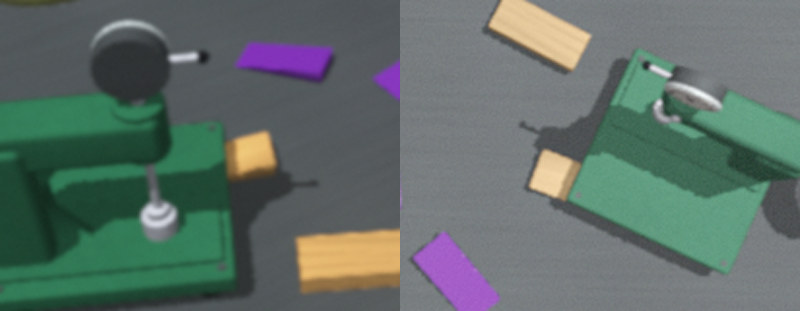

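The wedge rear is at (544,71), where the push left it, and the gauge has stayed put. The arm is clear, so I'm handing in.

```bash
python3 -c "
from cell import manip
print(manip.sign_off(), manip.read_state()['clock'])"
```

```text
the job is handed in; nothing more can be done
the job is handed in; nothing more can be done
```

I slid the wooden wedge, thin end first, under the gauge's short foot until it was snug, checked the corner, and handed the job in at about 35 s of the 61 s allowed.

- **Wedge:** I pushed it with two fingertips on its rear face. The push stayed around 1 N or less until it met the foot, then rose to 9.6 N over about 4 mm, and I stopped there. That is a gentler rise than the description's "past 8 N within 3 mm".
- **Press check:** I pressed on the corner at 14–15 N for over two seconds. The corner sank only about 0.1 mm between 6 and 15 N, so it no longer rocks. The press carried 3–5 N of sideways load along x that I could only partly ease off.
- **Press position:** My edge measurement put the first press point 29 and 23.6 mm from the base edges instead of 25 and 25. I moved it about 2 mm to correct this before pressing.
- **Last pictures:** The wedge is where the push left it, to about 2 mm. The gauge is in place to within about 0.2 px. Image matching also gave a constant 0.5 px offset in every pair, which I took to come from the window size. The packer looks undisturbed; I did not measure the sleeve and spanner separately. The robot was clear of everything at hand-in.

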